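Pop a spice caddy off its rail with the rack lever and roll it away on the tray

TASK

Press down the red lever in front of the green-lidded spice caddy so that, without your gripping it, the rack pops that caddy up off its sprung catch; then lift the caddy off the rail and stand it upright on the stainless tray, setting it down rather than dropping it. Once it stands there let go, and push the tray along its runner away from the robot until it is fully home against the end. Leave the orange-lidded caddy clipped in place and do not knock the glass ramekin.

Things in the scene. Friction and masses are not known exactly. Their poses are not given: they have to be found in the camera images.
- rack: Spice rack bolted to the counter, 200 x 300 mm base, 83 mm high back board. Origin at the counter under the middle of the rail; x points from the lever side (front) to the back board, y along the rail to the left, z up. Two bays at y = -65 and +65 mm each hold one caddy astride the rail, between thin fins (2 mm play, tops 100 mm above the counter).
- rail (a point): Middle of the top of the aluminium rail, 27 mm wide, along y, 75 mm above the counter. In each bay sprung yellow rollers in its sides catch the caddy's feet: about 12 N lifts it past them. After 18 mm of rise they spring in under the feet and the caddy stays up, loose, when the lever is let go; then only its weight is to be lifted. Its feet clear the rail top when 30 mm above the clipped-in height.
- green_caddy_c (a point): Centre, 54 mm above the foot undersides, of the green-lidded caddy, 108 mm high, in either bay, 0.15-0.26 kg; z up. From the undersides: feet 51 (x) by 60 mm, plate 84 x 72 mm at 30-36 mm, white jar 42 mm across up to 86 mm, lid 45 mm across up to 108 mm (best gripped 86 mm up, 32 mm above this point). This point is 99 mm above the counter clipped in, 117 popped up.
- orange_caddy_c (a point): Centre of the other caddy, the same but with an orange lid, in the other bay. It stays clipped in.
- pad_r (a point): Centre of the top of the red press pad, 34 mm (x) by 42 mm (y), of the lever in front of the bay at y = -65 mm. It is 75 mm above the counter at rest, 145 mm in front of the rail.
- pad_l (a point): The same for the lever in front of the bay at y = +65 mm.
- lever_r (a joint): Lever at y = -65 mm: 0 rad at rest, up to 0.5 as the pad is pressed down. The pad swings on a 72 mm arm about an axis along y, 75 mm in front of the rail, and sinks about 31 mm for 0.44 rad, 34 mm in all. It lifts the caddy 5 mm per 0.1 rad after the first 0.02. Pressing takes up to about 15 N; a spring returns it.
- lever_l (a joint): The same for the lever at y = +65 mm.
- tray_in (a point): Centre of the inner floor of the stainless tray, 18 mm above the counter; x points along the runner away from the robot, z up. Tray 200 mm (x) by 150 mm (y) outside, walls 4 mm thick with their rim 48 mm above the counter. It moves with the tray.
- tray_push (a point): Middle of the top rim of the tray's near end wall, on its outer face (the face towards the robot), 48 mm above the counter. The wall's underside is 14 mm above the counter, and the runner below it 10 mm high. Pushing needs 2 to 4 N.
- tray (a joint): How far the tray has rolled along its runner: 0 nearest the robot, 0.11 m fully home at the far end. It stays where it is left.
- ramekin: Small glass ramekin, 72 mm across, 42 mm high; origin under its middle. Bystander, not to be knocked.
There are look-alikes about, which are no part of the job. Leave any purple look-alike of the part that bears orange_caddy_c alone. Leave any purple look-alike of the part that bears green_caddy_c alone.

How it is judged:
By the outcome, as a careful person would: the job done as asked, in the order asked, and still so for the second after the job is handed in, with the robot touching nothing.
It also fails if it takes over 67 s, if anything falls off the work surface, if the arm or the gripper's body presses on something with over 40 N, if the wrist force passes 120 N, or if a joint passes its speed limit or range.

ROBOT

A 6-joint arm with a two-finger parallel gripper is mounted at the origin on the work surface. World frame = base frame: x ahead of the robot, y to its left, z up, the work surface at z = 0. Lengths are in mm, angles in rad, forces in N, time in s.
With the tool pointing down it reaches from about 300 to 775 mm from the base axis. Payload 14.6 kg.
Tool frame: the origin (TCP) lies on the centre line of the jaws, within the pads' length; the fingertips stand 8 mm ahead of it and the grasp point (between the pads) lies 11 mm behind it; z points along the fingers, y is the direction in which the jaws open and shut (so a half turn about z gives the same grasp; the last joint's range is limited). The gripper opens to 94 mm and grips with 3 to 60 N. Pads are 16 mm wide; open, the fingers measure 119 mm over their backs; the gripper's body (75 mm by 177 mm) begins 78 mm behind the grasp point.
Start: joints at [-1.382, 0.3, 1.521, -0, 1.321, -0.067], TCP at [139.154, -532.095, 213.446] pointing down, gripper open.
Joint ranges: [-3.03, 3.03], [-0.79, 2.21], [0.23, 2.52], [-1.04, 4.18], [0, 3.07], [-2.55, 2.55]. Speed limits (rad/s): [2.22, 2.22, 2.57, 3.14, 3.14, 3.14].

INTERFACE

Orientations are given as [roll, pitch, yaw] about the fixed x, y, z axes, in that order (R = Rz(yaw) Ry(pitch) Rx(roll)).
In Python, from cell import read_state, cams, manip gives the robot as it stands.
- The arm moves only by the shell command python3 -m handwheel 'ROWS' [OPENING] [FORCE]. ROWS is JSON, a list of rows, each a list of 4 numbers: the shift along the tool's x, y, z in m, then the turn about the tool's z in degrees. In form: [[dx, dy, dz, turn], ...]. A call has 1 to 5 rows; each row is the pose to reach, as a shift and turn from the pose measured when the call began, along the tool's axes at that moment; what a row does not reach only later rows make up. A row lasts 1/8 s, in which the tool goes at most 62.5 mm and 10.7 degrees, less where a joint would pass 70% of its speed; a pose out of reach is approached as far as the arm can. A call with a gripper value outside its range is refused whole. OPENING is the closure, from 0 (fully open) to 1 (shut), set as the call begins (- or left out, the last holds). The fingers move at their own pace and stop on an object; FORCE is the grip in N (left out, the last holds). Time passes only in rows, so rows that repeat a pose let the fingers close. It gives the time, the measured TCP pose, the force and the opening at its end, in the units of the state.
- read_state(): the state, without advancing time (a new reading comes with each control period).
- cams.camera(name): name is "scene" or "top" or "wrist"; returns the picture (400x640x3 uint8, red, green, blue); there is no depth.
- cams.get_calibration(name): a dict with "vertical_fov" (degrees; the focal length in pixels is half the picture's height over the tangent of half this angle, whatever the lens; pixels are square), "cx", "cy" (the principal point, pixels), "R" (3x3) and "t" (3): a world point X has camera coordinates R X + t. Camera axes: x right, y down, z forward; pixel columns grow to the right and rows downward; lengths in mm; the calibration is good to about 2 mm. A picture is of the moment at which its call begins: read the wrist's pose just before it. get_calibration takes no time and is no camera call; for the wrist camera it gives the pose at the moment of the call.
- manip.sign_off(): hands the job in, once; it reports no verdict.
The state is a dict: "clock": time; "joints": joint angles; "qd": joint speeds; "effort": joint torques, N m; "eef_pos": TCP position; "eef_rot": TCP orientation; "wrist_force": force on the tool from outside, world axes, zero at the start; "moment": the same for the moment, N m; "finger_gap": finger opening in mm.
Only numpy, scipy, OpenCV 4.12 (cv2) and the standard library are available. Lean on these libraries where they do the work, as an engineer would, in place of code of your own. Each camera call takes 0.05 s, during which the arm holds its last target. There are 200 camera calls.

## Working session

There is one attempt and no reset: what is moved stays moved. The work goes in short steps, Python scripts to look and compute and a shell command to move; the robot and the scene stay as the last step left them, time stands still between calls to the robot, and variables do not carry over. Pictures are saved under pics/ and viewed, about 8 in all and at most 12, crops included, and the job is handed in when it is done.

```bash
ls; mkdir -p pics
python3 - <<'E'
from cell import read_state,cams,manip
import cv2,numpy as np
print(read_state())
for n in("scene","top"):
    c=cams.get_calibration(n);print(n,c)
    cv2.imwrite(f"pics/{n}0.png",cams.camera(n)[:,:,::-1])
E
```

```text
pics
{'clock': 0.0, 'joints': array([-1.38160423e+00,  3.00472729e-01,  1.52157677e+00,  1.24754430e-05,
        1.32066063e+00, -6.65680461e-02]), 'qd': array([-5.30786695e-04, -5.37711630e-04,  6.99610575e-04, -1.17854040e-04,
       -1.98434957e-04,  5.75586400e-05]), 'effort': array([ 1.61788084e-03, -5.31808913e+01, -3.52738202e+01,  7.08793220e-02,
        2.43961177e-02, -9.20255206e-05]), 'eef_pos': array([ 139.11119454, -531.86685114,  212.88724395]), 'eef_rot': array([-3.14047845e+00, -8.63904244e-05,  2.55757000e-01]), 'wrist_force': array([-0.01248681, -0.29637394,  0.23873133]), 'moment': array([ 0.03143221, -0.03775008,  0.03825751]), 'finger_gap': 93.84084872969733}
scene {'vertical_fov': 46.801404159070835, 'cx': 323.03822605432373, 'cy': 199.46260003483687, 'R': array([[-0.33728823,  0.94139079, -0.00447627],
       [ 0.75776642,  0.26867046, -0.59464799],
       [-0.5585935 , -0.20395973, -0.80397371]]), 't': array([ 132.09784087, -310.787007  , 1293.54475684])}
top {'vertical_fov': 56.06421384222331, 'cx': 318.1895734169497, 'cy': 204.93739296582805, 'R': array([[ 0.00780174, -0.99992915, -0.00898992],
       [-0.99409618, -0.00678264, -0.10829025],
       [ 0.1082216 ,  0.00978169, -0.99407867]]), 't': array([ 12.23517925, 511.73830254, 842.11928138])}
```

View pics/scene0.png

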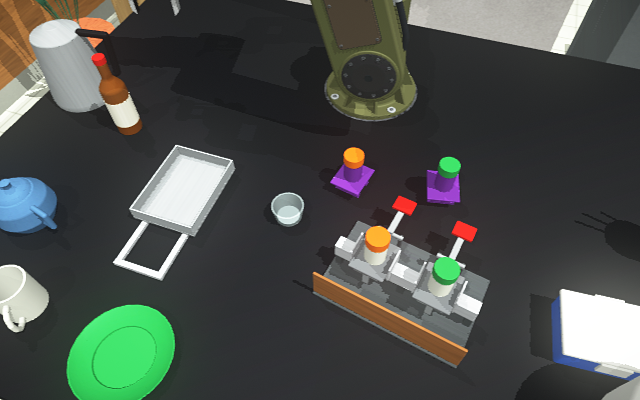

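View pics/top0.png

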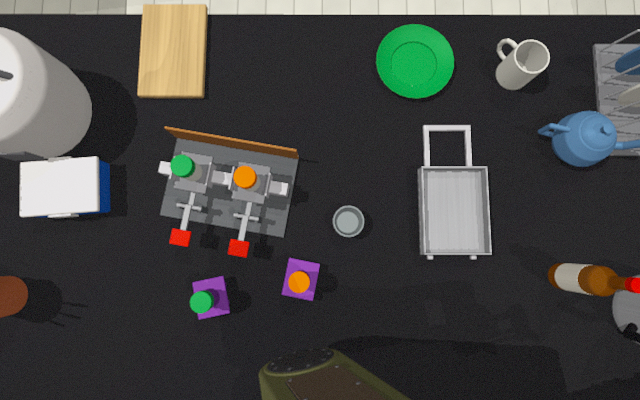

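The top view shows the green-lidded caddy in the left bay at (181,165), its red pad at (180,237), the orange caddy at (245,177) and its pad at (238,248). The ramekin is at (348,221). The tray spans (418–491, 166–256), with the runner extending up to row 126. The purple look-alikes are near (208,298) and (300,280).

```bash
cat > h.py <<'E'
import numpy as np,cv2
from cell import read_state,cams
def K(c,h=400):
    f=h/2/np.tan(np.radians(c["vertical_fov"]/2));return f
def cast(c,u,v,z):
    f=K(c);d=c["R"].T@np.array([(u-c["cx"])/f,(v-c["cy"])/f,1]);o=-c["R"].T@c["t"]
    return o+d*(z-o[2])/d[2]
def proj(c,X):
    p=c["R"]@np.asarray(X,float)+c["t"];f=K(c);return np.array([c["cx"]+f*p[0]/p[2],c["cy"]+f*p[1]/p[2]])
def blobs(im,col,amin=60):
    h=cv2.cvtColor(im,cv2.COLOR_RGB2HSV)
    lo,hi={"red":((0,200,100),(5,255,255)),"green":((55,150,80),(75,255,255)),"orange":((10,180,150),(20,255,255))}[col]
    n,_,s,ce=cv2.connectedComponentsWithStats(cv2.inRange(h,lo,hi))
    return [(ce[i].round(1),s[i]) for i in range(1,n) if s[i][4]>amin]
E
python3 - <<'E'
from h import *
np.set_printoptions(suppress=True,precision=1)
for n in("top","scene"):
    c=cams.get_calibration(n);im=cv2.imread(f"pics/{n}0.png")[:,:,::-1].copy()
    for col,z in(("red",75),("green",150),("orange",150)):
        for ce,s in blobs(im,col): print(n,col,ce,s,cast(c,*ce,z))
c=cams.get_calibration("top")
for p in[(419,167),(487,166),(491,254),(421,256)]:print("rim",cast(c,*p,48))
for p in[(425,126),(469,126)]:print("runner",cast(c,*p,10))
print("ram",cast(c,348,221,42),"board",cast(c,166,128,83),cast(c,297,151,83))
c=cams.get_calibration("scene")
for p in[(178,146),(234,159),(187,233),(131,213)]:print("rim",cast(c,*p,48))
E
```

```text
top red [179.8 237.3] [169 228  22  19 309] [433.6 316.2  75. ]
top red [238.  247.8] [228 239  21  19 310] [411.9 188.6  75. ]
top red [632.6 284.4] [625 277  15  16 202] [ 341.2 -653.8   75. ]
top green [414.7  60.7] [ 376   24   78   75 4606] [ 800.1 -182.7  150. ]
top green [182.2 165.7] [171 155  24  22 415] [576.1 289.9 150. ]
top green [200.9 301.6] [189 291  25  22 414] [308.2 240.8 150. ]
top orange [244.3 176.5] [234 166  22  22 378] [554.8 163.7 150. ]
top orange [298.7 281.5] [289 271  21  22 358] [348.2  51.5 150. ]
scene red [98.6 59.1] [ 92  53  14  13 141] [ 217.2 -710.5   75. ]
scene red [404.2 205.1] [392 196  25  20 288] [417.5 189.   75. ]
scene red [464.  230.8] [452 221  25  21 321] [439.4 316.6  75. ]
scene green [448.8 166.8] [438 157  23  21 382] [351.6 253.7 150. ]
scene green [445.9 270.5] [433 257  27  28 581] [584.  291.9 150. ]
scene green [120.8 354.3] [  66  304  109   96 8273] [ 891.9 -147.7  150. ]
scene orange [110.5  86.9] [101  79  20  16 227] [ 371.  -531.4  150. ]
scene orange [353.5 157.2] [344 147  21  21 352] [390.8  66.3 150. ]
scene orange [377.3 238.7] [366 226  24  26 518] [561.9 164.7 150. ]
rim [ 598.1 -213.6   48. ]
rim [ 601.3 -368.2   48. ]
rim [ 402.4 -368.9   48. ]
rim [ 396.8 -213.7   48. ]
runner [ 706.9 -240.1   10. ]
runner [ 707.4 -345.8   10. ]
ram [473.9 -52.   42. ] board [675.6 355.6  83. ] [624.9  63.1  83. ]
rim [ 407.7 -361.    48. ]
rim [ 400.4 -216.7   48. ]
rim [ 616.5 -217.8   48. ]
rim [ 612.1 -355.9   48. ]
```

Top and scene rays agree to within a few mm:
- **Pad_l:** ≈ (435,316)
- **Green caddy:** ≈ (578,292), with rack yaw ≈ -0.164
- **Tray:** centre ≈ (503,-290), yaw ≈ 0

I'm setting out now.

```bash
cat > go.py <<'E'
# prints tool-axes shift [m] and turn [deg] to a target x y z yaw
import sys;from h import *
from scipy.spatial.transform import Rotation as R
s=read_state();x,y,z,w=map(float,sys.argv[1:5]);r=R.from_euler("xyz",s["eef_rot"])
d=r.inv().apply(np.array([x,y,z])-s["eef_pos"])/1000
dw=-np.degrees((w-s["eef_rot"][2]+np.pi)%(2*np.pi)-np.pi)
print("pos",s["eef_pos"].round(1),"rot",s["eef_rot"].round(3),"F",s["wrist_force"].round(1),"t",round(s["clock"],2),"gap",round(s["finger_gap"],1));print("go",d.round(4),dw.round(1))
E
python3 go.py 400 -150 230 -0.164
```

```text
pos [ 139.1 -531.9  212.9] rot [-3.141 -0.     0.256] F [-0.6 -1.   0.3] t 0.1 gap 94.3
go [ 0.349  -0.3035 -0.0167] 24.1
```

```bash
python3 -m handwheel '[[0.349,-0.303,-0.017,0],[0.349,-0.303,-0.017,0],[0.349,-0.303,-0.017,8],[0.349,-0.303,-0.017,16],[0.349,-0.303,-0.017,24]]' 1 20; python3 go.py 400 -150 230 -0.164;python3 go.py 435 316 230 -0.164
```

```text
clock: 0.72
eef_pos: [315.3, -273.8, 224.8]
eef_rot: [-3.141, 0.0, -0.164]
wrist_force: [1.0, -0.7, 0.1]
finger_gap: 47.6
pos [ 315.3 -273.8  224.8] rot [-3.141  0.    -0.164] F [ 1.  -0.7  0.1] t 0.72 gap 47.6
go [ 0.0633 -0.136  -0.0051] -0.0
pos [ 315.3 -273.8  224.8] rot [-3.141  0.    -0.164] F [ 1.  -0.7  0.1] t 0.72 gap 47.6
go [ 0.0216 -0.6014 -0.0046] -0.0
```

```bash
python3 -m handwheel '[[0.03,-0.06,-0.005,0],[0.05,-0.12,-0.005,0],[0.06,-0.18,-0.005,0],[0.062,-0.24,-0.005,0],[0.062,-0.268,-0.005,0]]'; python3 go.py 435 316 200 -0.164
```

```text
clock: 1.35
eef_pos: [420.4, -17.0, 229.9]
eef_rot: [-3.14, 0.001, -0.162]
wrist_force: [-0.2, 0.1, -0.1]
finger_gap: 0.5
pos [420.4 -17.  229.9] rot [-3.14e+00  1.00e-03 -1.62e-01] F [-0.2  0.1 -0.1] t 1.35 gap 0.5
go [-0.0393 -0.3309  0.0303] 0.1
```

```bash
python3 -m handwheel '[[-0.039,-0.331,0,0],[-0.039,-0.331,0,0],[-0.039,-0.331,0,0],[-0.039,-0.331,0,0],[-0.039,-0.331,0,0]]';python3 -m handwheel '[[0,-0.03,0,0],[0,-0.03,0,0]]'; python3 go.py 435 316 100 -0.164
python3 - <<'E'
from h import *
c=cams.get_calibration("wrist");im=cams.camera("wrist")
cv2.imwrite("pics/w1.png",im[:,:,::-1])
for col,z in(("red",75),("green",153),("orange",153)):
    for ce,s in blobs(im,col): print(col,ce,s,cast(c,*ce,z).round(1))
E
```

```text
clock: 1.98
eef_pos: [433.8, 294.8, 230.1]
eef_rot: [-3.141, 0.001, -0.162]
wrist_force: [1.0, -1.6, -0.2]
finger_gap: 0.3
clock: 2.22
eef_pos: [438.2, 325.9, 229.3]
eef_rot: [-3.142, 0.002, -0.159]
wrist_force: [0.2, -0.0, -0.9]
finger_gap: 0.7
pos [438.2 325.9 229.3] rot [-3.142e+00  2.000e-03 -1.590e-01] F [ 0.2 -0.  -0.9] t 2.23 gap 0.7
go [-0.0014  0.0103  0.1293] 0.3
red [329.1 188.3] [311 174  36  28 707] [436.3 314.8  75. ]
red [436.1 189. ] [418 176  38  27 850] [415.2 188.6  75. ]
green [334.8  32.2] [ 308    2   55   61 2554] [579.3 291.  153. ]
green [408.  286.2] [400 277  15  23 153] [342.6 251.2 153. ]
orange [498.4  34. ] [ 470    4   58   62 2690] [557.6 163.8 153. ]
orange [569.8 235.4] [ 550  218   41   36 1078] [373.3  94.9 153. ]
```

View pics/w1.png

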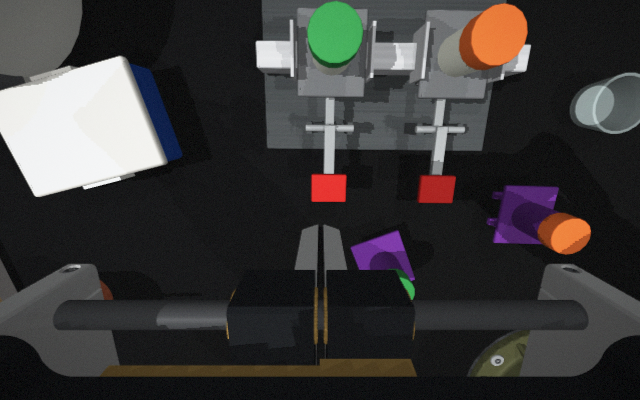

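The pads are at (329,188) left and (436,189) right, and the left one rays to (436,315). The closed fingers are nearly over it, so I'm descending.

```bash
python3 -m handwheel '[[0,0.01,0.06,0],[0,0.01,0.11,0],[0,0.01,0.129,0],[0,0.01,0.129,0]]'; python3 go.py 437 315 54 -0.164
```

```text
clock: 2.78
eef_pos: [436.1, 313.5, 99.6]
eef_rot: [3.14, 0.003, -0.162]
wrist_force: [-0.6, 0.6, 0.4]
finger_gap: 0.6
pos [436.1 313.5  99.6] rot [ 3.14e+00  3.00e-03 -1.62e-01] F [-0.6  0.6  0.4] t 2.77 gap 0.6
go [ 0.0008 -0.0017  0.0455] 0.1
```

```bash
python3 -m handwheel '[[0.001,-0.001,0.012,0],[0.001,-0.001,0.02,0],[0.001,-0.001,0.027,0],[0.001,-0.001,0.034,0],[0.001,-0.001,0.038,0]]';  python3 -m handwheel '[[0,0,0.003,0],[0,0,0.006,0],[0,0,0.008,0],[0,0,0.008,0]]'
python3 - <<'E'
from h import *
c=cams.get_calibration("top");im=cams.camera("top");cv2.imwrite("pics/t1.png",im[100:300,100:350,::-1])
c=cams.get_calibration("wrist");im=cams.camera("wrist");cv2.imwrite("pics/w2.png",im[:,:,::-1])
c=cams.get_calibration("scene");im=cams.camera("scene")
for ce,s in blobs(im,"green")+blobs(im,"red"): print(ce,s,[cast(c,*ce,z).round(1)[:2] for z in (150,168)])
E
```

```text
clock: 3.4
eef_pos: [436.7, 314.4, 61.6]
eef_rot: [3.14, 0.004, -0.162]
wrist_force: [-3.3, -0.3, 3.9]
finger_gap: 0.3
clock: 3.9
eef_pos: [437.4, 314.4, 54.2]
eef_rot: [3.141, 0.003, -0.162]
wrist_force: [-0.2, -1.8, 6.2]
finger_gap: 0.5
[450. 165.] [438 157  23  20 286] [array([346.1, 255.1]), array([362.9, 254.3])]
[448.6 264.2] [435 250  29  29 623] [array([570.4, 294. ]), array([581.5, 292.2])]
[120.8 354.3] [  66  304  109   96 8273] [array([ 891.9, -147.7]), array([ 894.7, -138.3])]
[98.5 59.2] [ 92  53  14  13 138] [array([ 293. , -620.8]), array([ 311.1, -599.3])]
[404.  205.1] [392 196  25  20 283] [array([473.8, 191.9]), array([487.3, 192.7])]
[460.  241.8] [449 233  23  16 133] [array([519. , 304.8]), array([531.4, 302.7])]
```

```bash
python3 -m handwheel '[[0,0,0.002,0],[0,0,0.002,0]]'; python3 -m handwheel '[[0,0,-0.03,0],[0,0,-0.08,0],[0,0,-0.14,0],[0,0,-0.18,0],[0,0,-0.18,0]]' 0
python3 - <<'E'
from h import *
c=cams.get_calibration("scene");im=cams.camera("scene");cv2.imwrite("pics/s2.png",im[:,:,::-1])
for ce,s in blobs(im,"green")+blobs(im,"red"): print(ce,s,[cast(c,*ce,z).round(1)[:2] for z in (150,168)])
c=cams.get_calibration("wrist");im=cams.camera("wrist");cv2.imwrite("pics/w2.png",im[:,:,::-1])
for ce,s in blobs(im,"green")+blobs(im,"orange"): print(ce,s,[cast(c,*ce,z).round(1)[:2] for z in (153,171)])
E
python3 go.py 579 292 250 -0.164
```

```text
clock: 4.3
eef_pos: [437.8, 314.4, 52.7]
eef_rot: [3.141, 0.002, -0.162]
wrist_force: [0.1, -1.9, 6.4]
finger_gap: 0.4
clock: 4.92
eef_pos: [439.1, 314.9, 235.8]
eef_rot: [-3.138, -0.003, -0.162]
wrist_force: [-0.5, 0.6, -0.2]
finger_gap: 47.2
[448.8 166.8] [438 157  23  21 380] [array([351.6, 253.7]), array([368.2, 252.9])]
[448.1 265.3] [435 252  28  28 606] [array([572.8, 293.6]), array([583.8, 291.8])]
[120.8 354.3] [  66  304  109   96 8273] [array([ 891.9, -147.7]), array([ 894.7, -138.3])]
[98.6 59.2] [ 92  53  14  13 139] [array([ 293. , -620.6]), array([ 311.1, -599.1])]
[404.1 205.1] [393 196  24  20 280] [array([473.7, 192.1]), array([487.2, 192.9])]
[464.  230.8] [452 221  25  21 322] [array([493.5, 307.6]), array([506.5, 305.4])]
[320.3  30.2] [ 291    0   59   63 2794] [array([584.1, 290.1]), array([579.2, 290.9])]
[480.2  38.6] [ 453    9   56   60 2570] [array([557.4, 164. ]), array([554.4, 173.8])]
[557.5 235.7] [ 538  219   40   35 1044] [array([372.6,  92.1]), array([382.7, 107.1])]
pos [438.  314.3 232. ] rot [ 3.141e+00  2.000e-03 -1.620e-01] F [-0.2  0.  -1.2] t 5.03 gap 55.0
go [ 0.1427 -0.0007 -0.0182] 0.1
```

View pics/w2.png

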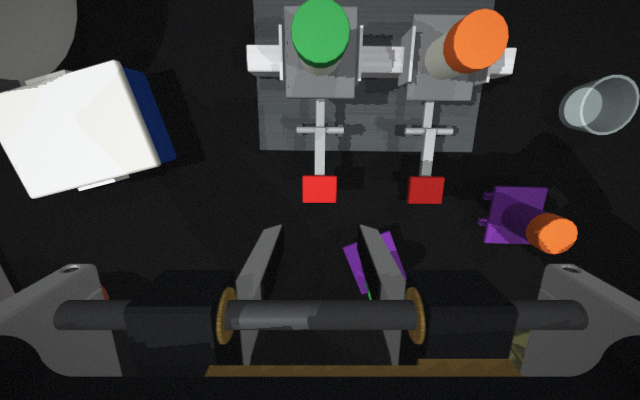

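The green lid at (320,30) sits bigger and higher. Its rays match a rise of about 18 mm at (579,291), the lever is back at rest, and the orange caddy hasn't moved. Moving over the lid.

```bash
python3 -m handwheel '[[0.05,0,-0.018,0],[0.1,0,-0.018,0],[0.142,0,-0.018,0],[0.142,0,-0.018,0],[0.142,0,-0.018,0]]' 0; python3 go.py 579 291.5 138 -0.164
```

```text
clock: 5.65
eef_pos: [577.5, 291.5, 248.3]
eef_rot: [3.14, 0.004, -0.162]
wrist_force: [-0.3, 0.1, -0.5]
finger_gap: 93.8
pos [577.5 291.5 248.3] rot [ 3.14   0.004 -0.162] F [-0.3  0.1 -0.5] t 5.65 gap 93.8
go [ 0.0019 -0.0005  0.1103] 0.1
```

```bash
python3 -m handwheel '[[0.001,0,0.05,0],[0.001,0,0.09,0],[0.001,0,0.11,0],[0.001,0,0.11,0]]' && python3 -m handwheel '[[0,0,0,0],[0,0,0,0],[0,0,0,0],[0,0,0,0],[0,0,0,0]]' 1 20; python3 -m handwheel '[[0,0,0,0],[0,0,0,0]]'
python3 - <<'E'
from h import *
im=cams.camera("scene");cv2.imwrite("pics/s3.png",cv2.resize(im[120:340,280:520,::-1],None,fx=3,fy=2.7))
E
```

```text
clock: 6.15
eef_pos: [576.6, 291.4, 137.1]
eef_rot: [3.138, 0.006, -0.161]
wrist_force: [0.8, -0.6, -0.2]
finger_gap: 94.0
clock: 6.78
eef_pos: [576.6, 291.4, 137.2]
eef_rot: [3.138, 0.006, -0.161]
wrist_force: [0.6, 0.8, -0.4]
finger_gap: 47.6
clock: 7.02
eef_pos: [576.6, 291.3, 137.1]
eef_rot: [3.138, 0.006, -0.161]
wrist_force: [0.2, -0.2, 0.3]
finger_gap: 44.7
```

View pics/s3.png

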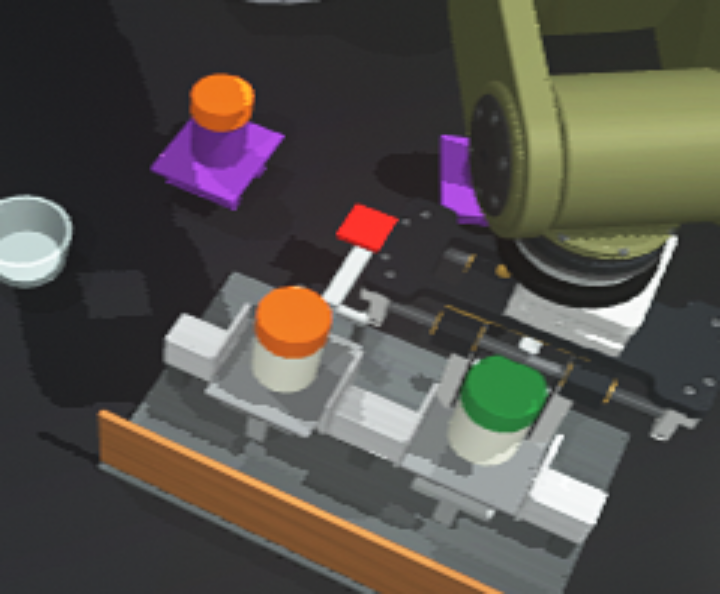

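The lid sits between the fingers, the plate is clear of the fins, and the orange caddy is undisturbed. Lifting.

```bash
python3 -m handwheel '[[0,0,-0.01,0],[0,0,-0.02,0],[0,0,-0.035,0],[0,0,-0.06,0],[0,0,-0.09,0]]' - 25; python3 -m handwheel '[[0,0,-0.04,0],[0,0,-0.065,0],[0,0,-0.065,0]]'
python3 - <<'E'
from h import *
im=cams.camera("wrist");a=im
b=cams.camera("scene");cv2.imwrite("pics/s4.png",b[:,:,::-1])
c=cams.get_calibration("scene")
for ce,s in blobs(b,"green")+blobs(b,"orange"):print(ce,s)
E
python3 go.py 503 0 290 0
```

```text
clock: 7.7
eef_pos: [577.0, 291.5, 228.6]
eef_rot: [3.138, 0.006, -0.161]
wrist_force: [0.3, 0.6, -2.4]
finger_gap: 44.4
clock: 8.07
eef_pos: [577.8, 291.8, 296.2]
eef_rot: [3.141, 0.002, -0.161]
wrist_force: [0.2, -0.6, -2.7]
finger_gap: 44.4
[444.1 166.5] [438 162  13  10  87]
[471.3 212.7] [455 197  34  33 886]
[120.8 354.3] [  66  304  109   96 8273]
[110.5  87. ] [101  79  20  16 226]
[353.6 157.2] [344 147  21  21 351]
[377.3 238.7] [366 226  24  26 517]
pos [577.2 291.5 292.8] rot [ 3.138  0.007 -0.161] F [-0.2  0.3 -2.4] t 8.18 gap 44.4
go [-0.0266  0.2996  0.0041] -9.2
```

View pics/s4.png

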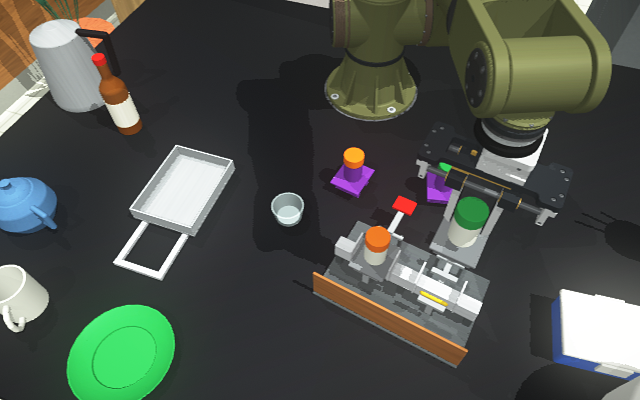

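The caddy is held upright, clear of the rail, with the rollers visible and the orange caddy still clipped. Carrying it over.

```bash
python3 -m handwheel '[[-0.002,0.02,0,0],[-0.006,0.06,0,0],[-0.01,0.105,0,0],[-0.014,0.15,0,-2],[-0.018,0.195,0,-4]]' && python3 -m handwheel '[[-0.005,0.045,0,-2],[-0.01,0.09,0,-3],[-0.015,0.135,0,-5],[-0.02,0.175,0,-5],[-0.02,0.19,0,-5]]';  python3 go.py 512 -290 250 0
```

```text
clock: 8.8
eef_pos: [527.3, 100.6, 292.2]
eef_rot: [3.138, 0.009, -0.09]
wrist_force: [0.3, -0.5, -1.8]
finger_gap: 44.8
clock: 9.43
eef_pos: [489.5, -88.4, 292.0]
eef_rot: [3.139, 0.011, -0.004]
wrist_force: [1.1, -1.1, -2.5]
finger_gap: 44.9
pos [489.5 -88.4 292. ] rot [ 3.139  0.011 -0.004] F [ 1.1 -1.1 -2.5] t 9.43 gap 44.9
go [0.0238 0.2014 0.0423] -0.3
```

```bash
python3 -m handwheel '[[0.004,0.04,0.005,0],[0.01,0.085,0.01,0],[0.016,0.13,0.02,0],[0.02,0.17,0.035,0],[0.023,0.201,0.042,0]]' && python3 -m handwheel '[[0,0,0,0],[0,0,0,0],[0,0,0,0]]'
python3 - <<'E'
from h import *
c=cams.get_calibration("wrist");im=cams.camera("wrist");cv2.imwrite("pics/w5.png",im[:,:,::-1])
print(c["R"],c["t"])
E
python3 go.py 512 -290 98 0
```

```text
clock: 10.05
eef_pos: [511.1, -290.3, 248.1]
eef_rot: [3.141, 0.014, -0.005]
wrist_force: [-0.7, 1.2, -2.1]
finger_gap: 44.6
clock: 10.42
eef_pos: [511.4, -289.3, 248.4]
eef_rot: [3.141, 0.013, -0.003]
wrist_force: [0.5, -0.4, -2.2]
finger_gap: 44.4
[[-3.21794002e-03 -9.99994649e-01  5.89318590e-04]
 [-9.60305060e-01  3.25460188e-03  2.78932966e-01]
 [-2.78933391e-01  3.31663930e-04 -9.60310394e-01]] [-288.56160839  451.88405529  566.67504283]
pos [ 511.4 -289.4  248.5] rot [ 3.14   0.013 -0.004] F [ 0.7 -1.  -2.6] t 10.47 gap 44.2
go [0.0026 0.0004 0.1505] -0.2
```

View pics/w5.png

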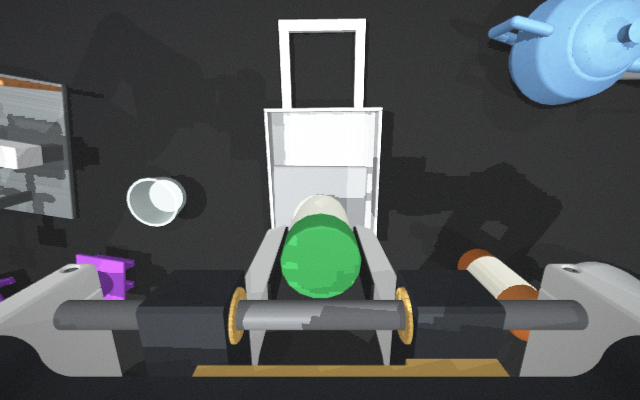

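The tray's far rim corners are at (265,109) and (382,109), so the held caddy is centred over the tray. Lowering it.

```bash
python3 - <<'E'
from h import *
c=cams.get_calibration("wrist")
for p in[(265,109),(382,109)]:print(cast(c,*p,48).round(1))
E
python3 -m handwheel '[[0.001,0,0.04,0],[0.002,0,0.08,0],[0.002,0,0.115,0],[0.002,0,0.14,0],[0.002,0,0.145,0]]' && python3 -m handwheel '[[0,0,0.003,0],[0,0,0.005,0],[0,0,0.007,0],[0,0,0.007,0]]'; python3 go.py 512 -290 92 0
```

```text
[ 601.2 -220.8   48. ]
[ 600.7 -368.6   48. ]
clock: 11.1
eef_pos: [511.1, -288.8, 102.5]
eef_rot: [3.141, 0.015, -0.003]
wrist_force: [0.2, -0.2, -2.0]
finger_gap: 44.4
clock: 11.6
eef_pos: [511.1, -288.9, 95.7]
eef_rot: [3.141, 0.015, -0.003]
wrist_force: [-0.6, -1.1, -2.3]
finger_gap: 44.7
pos [ 511.1 -288.9   95.7] rot [ 3.141e+00  1.500e-02 -3.000e-03] F [-0.6 -1.1 -2.3] t 11.6 gap 44.7
go [0.001  0.0011 0.0037] -0.2
```

```bash
python3 -m handwheel '[[0,0,0.001,0],[0,0,0.002,0],[0,0,0.002,0]]';python3 -m handwheel '[[0,0,0.0015,0],[0,0,0.0015,0],[0,0,0.0015,0]]'; python3 -m handwheel '[[0,0,0.001,0],[0,0,0.001,0]]'
```

```text
clock: 11.98
eef_pos: [511.0, -288.9, 93.6]
eef_rot: [3.141, 0.015, -0.003]
wrist_force: [0.3, 0.6, -1.9]
finger_gap: 44.5
clock: 12.35
eef_pos: [511.2, -288.9, 92.4]
eef_rot: [3.141, 0.014, -0.003]
wrist_force: [-0.4, 0.3, 0.9]
finger_gap: 44.8
clock: 12.6
eef_pos: [511.6, -288.9, 92.3]
eef_rot: [3.141, 0.013, -0.003]
wrist_force: [-1.1, 2.9, 8.7]
finger_gap: 44.6
```

Contact shows at +8.7 N. Easing off, releasing and rising.

```bash
python3 -m handwheel '[[0,0,-0.0008,0],[0,0,-0.0008,0]]'; python3 -m handwheel '[[0,0,0,0],[0,0,0,0],[0,0,0,0],[0,0,0,0],[0,0,0,0]]' 0; python3 -m handwheel '[[0,0,-0.02,0],[0,0,-0.06,0],[0,0,-0.11,0],[0,0,-0.15,0],[0,0,-0.15,0]]'
python3 - <<'E'
from h import *
im=cams.camera("scene");cv2.imwrite("pics/s6.png",cv2.resize(im[120:300,90:330,::-1],None,fx=3,fy=3))
im=cams.camera("top");c=cams.get_calibration("top")
for ce,s in blobs(im,"green"):print(ce,s,cast(c,*ce,126).round(1))
E
python3 go.py 330 -294 240 0
```

```text
clock: 12.85
eef_pos: [511.4, -288.9, 92.8]
eef_rot: [3.141, 0.013, -0.003]
wrist_force: [1.2, 0.6, -2.7]
finger_gap: 44.7
clock: 13.48
eef_pos: [511.5, -288.9, 92.8]
eef_rot: [3.141, 0.013, -0.003]
wrist_force: [0.7, -0.2, -0.2]
finger_gap: 91.0
clock: 14.1
eef_pos: [514.3, -289.3, 246.1]
eef_rot: [3.138, 0.009, -0.003]
wrist_force: [0.1, 0.4, 0.6]
finger_gap: 93.8
[414.7  60.7] [ 376   24   78   75 4602] [ 812.5 -188.9  126. ]
[461.6 204.1] [453 193  23  19 221] [ 504.7 -278.5  126. ]
[200.7 301.5] [189 291  24  22 404] [304.8 248.8 126. ]
pos [ 513.3 -288.6  242.2] rot [ 3.141e+00  1.400e-02 -3.000e-03] F [ 0.3  0.5 -0.2] t 14.2 gap 93.8
go [-0.1832  0.0059  0.0047] -0.2
```

View pics/s6.png

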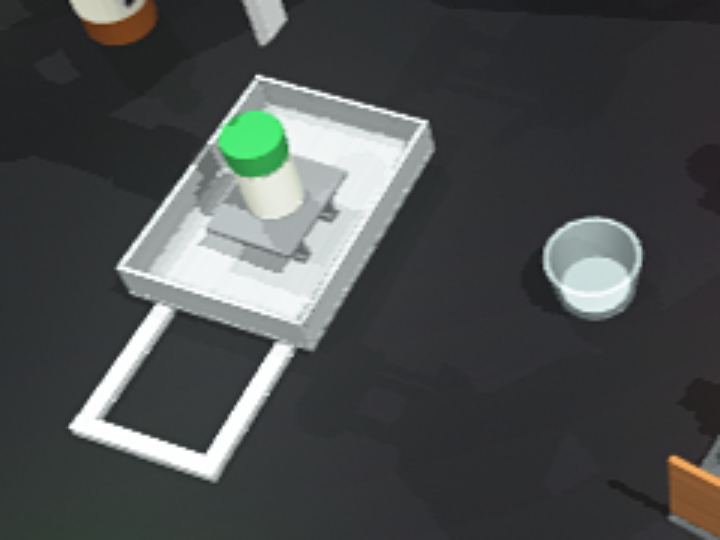

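The caddy stands upright and free in the tray; the ramekin is untouched. Next I'll go behind the tray with the jaws closed.

```bash
python3 -m handwheel '[[-0.05,0.002,0,0],[-0.1,0.006,0,0],[-0.15,0.006,0,0],[-0.158,0.006,0,0]]' 1 20; python3 -m handwheel '[[0,0,0.05,0],[0,0,0.1,0],[0,0,0.16,0],[0,0,0.205,0],[0,0,0.205,0]]'; python3 go.py 390 -294.5 34 0
```

```text
clock: 14.7
eef_pos: [353.1, -294.0, 243.4]
eef_rot: [-3.141, 0.015, -0.005]
wrist_force: [0.8, 0.3, 0.3]
finger_gap: 57.2
clock: 15.32
eef_pos: [348.9, -292.2, 35.5]
eef_rot: [-3.136, 0.02, -0.004]
wrist_force: [-0.2, -0.3, 1.3]
finger_gap: 7.3
pos [ 348.9 -292.2   35.5] rot [-3.136  0.02  -0.004] F [-0.2 -0.3  1.3] t 15.32 gap 7.3
go [0.0412 0.0021 0.0007] -0.2
```

```bash
python3 -m handwheel '[[0.015,0.002,0,0],[0.03,0.002,0,0],[0.037,0.002,0,0],[0.041,0.002,0,0],[0.044,0.002,0,0]]'; python3 -m handwheel '[[0.003,0,0,0],[0.007,0,0,0],[0.012,0,0,0],[0.018,0,0,0],[0.024,0,0,0]]'; python3 -m handwheel '[[0.006,0,0,0],[0.012,0,0,0],[0.018,0,0,0],[0.024,0,0,0],[0.03,0,0,0]]';python3 go.py 504 -294.5 34 0
```

```text
clock: 15.95
eef_pos: [393.0, -294.4, 34.8]
eef_rot: [-3.136, 0.02, -0.004]
wrist_force: [0.4, 0.1, -0.2]
finger_gap: 0.5
clock: 16.58
eef_pos: [417.5, -294.5, 34.3]
eef_rot: [-3.136, 0.02, -0.004]
wrist_force: [-1.4, 0.9, 1.5]
finger_gap: 0.7
clock: 17.2
eef_pos: [447.9, -294.6, 33.7]
eef_rot: [-3.136, 0.02, -0.004]
wrist_force: [-2.1, -0.1, 1.6]
finger_gap: 0.7
pos [ 447.9 -294.6   33.7] rot [-3.136  0.02  -0.004] F [-2.1 -0.1  1.6] t 17.2 gap 0.7
go [ 0.0561 -0.0003 -0.0014] -0.2
```

```bash
python3 -m handwheel '[[0.006,0,-0.001,0],[0.012,0,-0.001,0],[0.018,0,-0.001,0],[0.024,0,-0.001,0],[0.03,0,-0.001,0]]'; python3 -m handwheel '[[0.005,0,0,0],[0.01,0,0,0],[0.014,0,0,0],[0.018,0,0,0],[0.02,0,0,0]]';python3 go.py 504 -294.5 34 0
```

```text
clock: 17.82
eef_pos: [478.3, -294.8, 34.1]
eef_rot: [-3.136, 0.02, -0.004]
wrist_force: [-1.3, 1.2, 1.4]
finger_gap: 0.5
clock: 18.45
eef_pos: [497.4, -294.9, 33.7]
eef_rot: [-3.136, 0.023, -0.004]
wrist_force: [-20.2, 1.6, 12.3]
finger_gap: 0.3
pos [ 497.4 -294.9   33.7] rot [-3.136  0.023 -0.004] F [-20.2   1.6  12.3] t 18.45 gap 0.3
go [ 0.0066 -0.0004 -0.0004] -0.2
```

```bash
python3 -m handwheel '[[0.002,0,0,0],[0.004,0,0,0],[0.005,0,0,0]]';python3 -m handwheel '[[0.001,0,0,0],[0.002,0,0,0],[0.002,0,0,0]]'
```

```text
clock: 18.82
eef_pos: [497.6, -294.8, 33.7]
eef_rot: [-3.133, 0.035, -0.004]
wrist_force: [-48.3, 3.9, 30.4]
finger_gap: -0.1
clock: 19.2
eef_pos: [497.3, -294.9, 33.8]
eef_rot: [-3.132, 0.04, -0.004]
wrist_force: [-22.6, 1.6, 14.9]
finger_gap: 0.2
```

It hits a hard stop at x = 497. The second nudge, which I sent without waiting for the first reading, pressed up to 48 N through the fingertips. Backing off and checking that this is the runner's end.

```bash
python3 -m handwheel '[[-0.01,0,0,0],[-0.03,0,0,0],[-0.06,0,0,0],[-0.08,0,0,0]]'; python3 -m handwheel '[[0,0,-0.05,0],[-0.02,0,-0.1,0],[-0.08,0,-0.15,0],[-0.1,0,-0.2,0],[-0.1,0,-0.2,0]]'
python3 - <<'E'
from h import *
a=cams.camera("scene");b=cams.camera("top");c=cams.get_calibration("top")
for ce,s in blobs(b,"green")+blobs(b,"orange"):print(ce,s,cast(c,*ce,126).round(1))
print(proj(c,[603+110,-221,48]),proj(c,[603+110,-368,48]))
o=np.vstack([cv2.resize(a[100:320,80:500],(800,300)),cv2.resize(b[80:290,100:520],(800,300))]);cv2.imwrite("pics/f7.png",o[:,:,::-1])
cv2.imwrite("pics/t7.png",b[:,:,::-1]);print(read_state()["eef_pos"])
E
```

```text
clock: 19.7
eef_pos: [416.3, -294.5, 37.0]
eef_rot: [-3.132, 0.04, -0.004]
wrist_force: [0.3, -0.2, 0.2]
finger_gap: 0.3
clock: 20.32
eef_pos: [324.1, -297.1, 244.5]
eef_rot: [-3.137, 0.035, -0.006]
wrist_force: [0.1, 0.2, -0.2]
finger_gap: 0.5
[414.7  60.7] [ 376   24   78   75 4607] [ 812.5 -188.9  126. ]
[462.1 152.6] [451 142  23  22 387] [ 612.4 -283.1  126. ]
[200.7 301.5] [189 291  24  22 407] [304.8 248.8 126. ]
[244.3 176.5] [234 166  22  22 377] [559.2 168.7 126. ]
[298.7 281.6] [289 271  21  22 358] [345.7  53.  126. ]
[421.17210574 118.20017628] [484.95670705 118.48798491]
[ 324.42163457 -296.29621315  241.07131646]
```

View pics/f7.png

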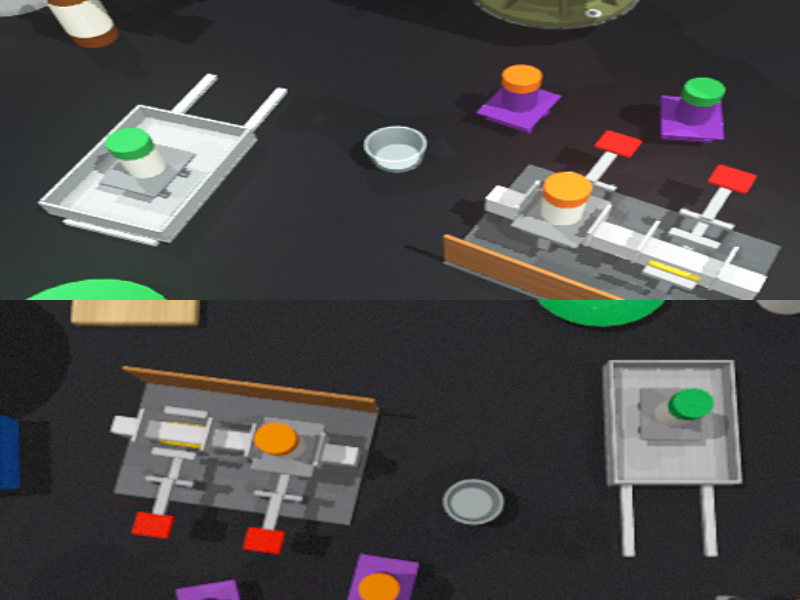

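The tray sits over the runner's end bar, the caddy is upright, and the orange caddy and ramekin are in place. I'll measure the travel more precisely before handing in.

Run:
```python
from h import *
c=cams.get_calibration("top")
for n in("top0","t7"):
    g=cv2.cvtColor(cv2.imread(f"pics/{n}.png"),cv2.COLOR_BGR2GRAY).astype(float)
    for cols in((432,440),(448,456)) :
        p=g[:,cols[0]:cols[1]].mean(1);d=np.diff(p)
        r=range(105,275);k=[(i,int(d[i])) for i in r if abs(d[i])>18]
        print(n,cols,k)
for x0 in(395,398,401,404):
    for t in(0,104,110):print(x0,t,[proj(c,[x0+t+dx,-250,48])[1].round(1) for dx in(0,200)])
```

```text
top0 (432, 440) [(123, 32), (124, 117), (125, 26), (129, -45), (130, -85), (131, -43), (165, 149), (167, -60), (168, -43), (169, 24), (170, 30), (171, 30), (252, 22), (253, -23), (254, -100)]
top0 (448, 456) [(123, 33), (124, 118), (125, 25), (128, -19), (129, -55), (130, -70), (131, -34), (165, 139), (167, -53), (168, -42), (169, 22), (170, 35), (171, 26), (252, 24), (253, -21), (254, -114)]
t7 (432, 440) [(121, 117), (123, -67), (126, 21), (128, 35), (141, -20), (205, 22), (207, -53), (208, -64), (209, -39)]
t7 (448, 456) [(121, 128), (123, -76), (126, 19), (128, 34), (140, -20), (141, -20), (176, -18), (181, 33), (205, 25), (207, -53), (208, -67), (209, -35)]
395 0 [np.float64(256.9), np.float64(168.4)]
395 104 [np.float64(210.3), np.float64(124.1)]
395 110 [np.float64(207.7), np.float64(121.6)]
398 0 [np.float64(255.6), np.float64(167.1)]
398 104 [np.float64(209.0), np.float64(122.9)]
398 110 [np.float64(206.4), np.float64(120.4)]
401 0 [np.float64(254.2), np.float64(165.8)]
401 104 [np.float64(207.7), np.float64(121.6)]
401 110 [np.float64(205.0), np.float64(119.1)]
404 0 [np.float64(252.9), np.float64(164.5)]
404 104 [np.float64(206.4), np.float64(120.4)]
404 110 [np.float64(203.7), np.float64(117.8)]
```

Run:
```python
from h import *
c=cams.get_calibration("top")
g=cv2.cvtColor(cv2.imread("pics/t7.png"),cv2.COLOR_BGR2GRAY).astype(float)
for cols in((427,431),(470,474)):
    p=g[:,cols[0]:cols[1]].mean(1);d=np.diff(p);print([(i,int(d[i])) for i in range(240,275) if abs(d[i])>10])
for x in(380,385,390,395):print(x,proj(c,[x,-260,10])[1].round(1))
for x in(705,710,715):print(x,proj(c,[x,-260,10])[1].round(1))
for x in(698,702,706,710):print(x,proj(c,[x,-260,48])[1].round(1))
```

```text
[(257, -15), (258, -58), (259, -84)]
[(257, -14), (258, -60), (259, -77)]
380 263.0
385 260.9
390 258.7
395 256.5
705 126.8
710 124.8
715 122.8
698 124.6
702 122.9
706 121.2
710 119.5
```

The runner spans x ≈ 389–711. If it overhangs the tray equally at both ends, "home" puts the tray's far wall at ≈ 705, and I measure 705. With the hard stop as well, the tray is home. The 104 mm of travel means it started about 6 mm along the runner. Handing in.

```bash
python3 -c "
from cell import manip,read_state
s=read_state();print(s['clock'],s['wrist_force']);print(manip.sign_off())"
```

```text
20.425 [0.43885887 0.78576251 0.51777106]
the job is handed in; nothing more can be done
None
```

I finished the whole sequence and handed it in at 20.4 s of the 67 s limit; no verdict was reported.

**What I did:**
- I pressed the left red lever with closed fingers. The green-lidded caddy popped up about 18 mm and stayed up after I released the lever.
- I lifted the caddy by its lid, lowered it onto the tray until the wrist force showed contact, and let go.
- I pushed the tray to the hard stop and backed the arm clear.

**Final checks:**
- **Caddy:** it stands upright in the tray.
- **Bystanders:** the orange-lidded caddy has not moved. The ramekin and the purple look-alikes look undisturbed in the last pictures.
- **Robot:** it was touching nothing at hand-in.
- **Tray:** the far wall is at x ≈ 705 mm, where I worked out the runner's end stop should put it.

**What disagreed or went less well:**
- **Tray travel:** I measured about 104 mm, not 110 mm. It fits a start about 6 mm along the runner, going by the hard stop and the runner's measured ends, but I did not measure the start position directly.
- **Force at the stop:** I sent one extra nudge without waiting for a reading. The wrist force read up to 48 N along the push (about 57 N in all) through the fingertips. That is under the 120 N wrist limit. The 40 N limit is for the arm and gripper body, and by the geometry neither was touching anything.

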